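Strainer basket from safety hook to leaning strainer pot

ROBOT

A 6-joint arm with a two-finger parallel gripper is mounted at the origin on a cart in front of the work surface, level with it; the furniture and walls round the work are solid. World frame = base frame: x ahead of the robot, y to its left, z up, the work surface at z = 0. Lengths are in m, angles in rad, forces in N, time in s.
With the tool pointing down it reaches from about 0.3 to 0.75 m from the base axis. Payload 8.5 kg.
Tool frame: the origin (TCP) lies midway between the tips of the shut fingers; the grasp point (between the pads) lies 19 mm behind it; z points along the fingers, y is the line along which they close (so a half turn about z gives the same grasp; the last joint's range is limited). The gripper opens to 85 mm and grips with 20 to 120 N. Pads are 22 mm wide; open, the fingers measure 114 mm over their backs; the gripper's body (76 mm by 85 mm) begins 54 mm behind the grasp point. The pads swing forward as they close: fully open they stand 13 mm farther back than shut.
Start: joints at [-1.489, 0.381, 1.297, -0, 1.464, -0.215], TCP at [0.161, -0.526, 0.231] pointing down, gripper open.
Joint ranges: [-3.11, 3.11], [-0.89, 2.33], [0.22, 2.48], [-1.42, 4.56], [0.17, 2.85], [-2.88, 2.88]. Speed limits (rad/s): [2.39, 2.39, 3.14, 3.14, 3.14, 3.14].

INTERFACE

Orientations are given as a 3x3 rotation matrix whose columns are the frame's x, y, z axes.
In Python, from bench import robot gives the robot as it stands. Calls block until the motion is done:
- robot.reach(position, orientation): joint-space move of the TCP to a pose.
- robot.move_l(position, rotation=None, max_speed=0.15, f_stop=None): straight line of the TCP; rotation=None keeps the orientation; max_speed is the mean speed in m/s. With f_stop (N) it stops when the force on the tool has changed by that much, and returns True; else False.
- robot.goto_joints(angles): joint-space move.
- robot.set_gripper(opening, grip_force=None): finger opening in m; grip_force is the grip in N (None keeps the last); returns when the fingers have stopped.
- robot.dwell(seconds).
- robot.inverse_kinematics(position, orientation): joint angles nearest the present ones, or None.
- robot.get_obs(): the state.
- robot.capture(name): name is "scene" or "top" or "wrist"; returns a dict with "color" (400x640x3 uint8, red, green, blue), "z_map" (400x640 float32, m along the optical axis (not along the pixel's ray), 0 where there is no reading), "vertical_fov" (degrees; the focal length in pixels is half the picture's height over the tangent of half this angle, whatever the lens; pixels are square), "cx", "cy" (the principal point, pixels), "R" (3x3) and "t" (3): a world point X has camera coordinates R X + t; the wrist camera has in their place "T_tool_cam" (4x4, takes a point from camera to tool coordinates, whose origin is the TCP and whose axes are the flange's). Camera axes: x right, y down, z forward; pixel columns grow to the right and rows downward; lengths in m; the calibration is good to about 2 mm. A picture is of the moment at which its call begins: read the wrist's pose just before it.
A pose or a line that the arm cannot do raises robot.MotionError and nothing moves.
- robot.job_done(): hands the job in; it is judged then, once.
The state is a dict: "t": time; "q": joint angles; "qd": joint speeds; "joint_efforts": joint torques, N m; "tool_pos": TCP position; "tcp_rot": TCP orientation; "contact_force": force on the tool from outside, world axes, zero at the start; "torque": the same for the moment, N m; "gripper_width": finger opening in m; "gripper_force": force on a finger pad.
Only numpy, scipy, OpenCV 4.12 (cv2) and the standard library are available. Lean on these libraries where they do the work, as an engineer would, in place of code of your own. Each camera call takes 0.05 s, during which the arm holds its last target. There are 200 camera calls.

TASK

The cleaned strainer basket has drip-dried on the yellow safety hook: take it by its handle, press the red sprung keeper open with the handle bar itself (not with the fingers), lift and draw the basket off over the hook's tip so that the keeper springs shut again, and lower it, held, into the leaning pot of the blue strainer until its flange sits flush all round on the mouth. Let go and leave the other things on the worktop where they stand.

Things in the scene. Friction and masses are not known exactly. Their poses are not given: they have to be found in the camera images.
- hook_stand: Fixed stand, all in its local frame (mm): origin under the centre of the base 150 x 110 x 10; x from hook to post, z up. Grey post 22 square at x = 55, up to z = 165. Yellow arm 16 wide in y, x = -46 to 54, z = 148 to 160, ends in the hook: upright front at x = -47 to -37, tip curling back over the bar at x = -47 to -27, z = 173 to 179.
- saddle (a point): Centre of the handle bar as it hangs in the hook: hook_stand local (-30, 0, 165). The tip, 3 mm above the bar, bars the way straight up. To take it off: move the bar 13 to 16 mm in hook_stand's +x, pressing the keeper back, go straight up 24 to 36 mm (higher, the flange meets the arm, which stands inside the handle), then at least 75 mm in hook_stand's -x, off over the tip.
- keeper (a joint): Red sprung flap 22 wide, 36 long, 3 thick, hinged along y on a pin at hook_stand local (-8, 0, 153). 0 rad = shut (leans 0.6 rad from vertical to the tip, closing the mouth); grows as its upper edge swings away from the tip towards the post; stop at 1.0. About 2 N starts it, 3 to 6 N hold it open; about 0.4 to 0.6 rad while the bar passes.
- keeper_edge (a point): Middle of the free upper edge of the keeper flap (shut: hook_stand local (-28, 0, 183)).
- basket: Loose steel strainer basket, about 0.2 kg, hung with its axes parallel to hook_stand's. Origin: centre of the underside of its blue flange (diameter 72, z = 0 to 6); z up its axis. Perforated cylinder diameter 58, z = -60 to 0, foot chamfered 6. Rigid handle: two flat legs, 14 wide in x, 4 thick, outer faces at y = -27 and 27, z = 6 to 70, joined by the bar.
- handle_bar (a point): Middle of the handle's round bar: basket local (0, 0, 65); the bar lies along y, diameter 10.
- handle_grip (a point): Point between the two legs of the handle, basket local (0, 0, 45): a good grasp, the legs squeezed from outside across the basket's y (54 mm over both), with the hook left free between the fingers.
- strainer: Fixed blue strainer: dark foot 180 x 100 x 8 and a pipe along local x, diameter 48, centre at z = 46, with end flanges of diameter 72 at x = -100 to -86 and 86 to 100. Origin: centre of the underside of the foot, z up. The pot leans from it towards local -x.
- pot: Open round pot fixed on the strainer, its mouth's centre at strainer local (-30, 0, 148), leaning 0.56 rad (32 degrees) from vertical towards strainer -x. Origin: centre of the mouth, in the rim's plane; z out along the bore and up. Bore diameter 63, 69 deep; collar diameter 92. The basket is home when origins and z axes coincide; its turn about z is free.
- tap_tip (a point): Near end (towards the robot) and top of the fixed wall tap behind the sink; the tap is 60 wide in y and runs from here to the wall (+x), z = 130 to 240: carry things in front of it (smaller x) or above it.
- wax_pot: Small round pot with brown lid, diameter 62, 35 high; a bystander, leave it. Origin: centre of its underside.
- masking_tape: Roll of masking tape lying flat, diameter 100, 25 high; a bystander, leave it. Origin: centre of its underside.
- candle_jar: Green candle in a glass, diameter 76, 90 high; a bystander, leave it. Origin: centre of its underside.
- soap_pump: Brown soap pump bottle, 73 x 65, 185 high; a bystander, leave it. Origin: centre of its underside.
- detergent: Tall slim detergent bottle, 46 x 76, 258 high; a bystander, leave it. Origin: centre of its underside.
- thread_0: Reel of red thread, diameter 31, 43 high; a bystander, leave it. Origin: centre of its underside.
Mind the look-alikes: they are no part of the job. What is shaped like the basket but pink is not meant.

How it is judged:
On the way, in this order (a step that is already met when the one before it is completed fails the run):
1. the keeper is pressed open by the basket's handle (value of joint keeper above 0.25 rad and contact force between basket and keeper above 0.5 N), for 0.1 s.
2. the basket is off the hook, held, and the keeper has sprung shut (distance between handle_bar and saddle above 0.06 m and value of joint keeper below 0.1 rad and contact force between the fingers and basket above 1 N), for 0.1 s.
3. the basket is lowered, still held, to within 12 mm of home in the pot (z of basket in the frame of pot between -0.006 and 0.012 m and distance between basket and pot below 0.015 m and angle between the z axis of basket and the z axis of pot, either way round below 0.1 rad and contact force between the fingers and basket above 1 N), for 0.1 s.
At the end, for the whole second after the job is handed in: The basket rests in the strainer's pot with its flange on the mouth: origin within 4 mm of the mouth along the bore and 7 mm in all, axis within 0.10 rad of the bore's, at rest and let go; the keeper is shut (below 0.1 rad) (z of basket in the frame of pot between -0.006 and 0.004 m and distance between basket and pot below 0.007 m and angle between the z axis of basket and the z axis of pot, either way round below 0.1 rad and linear speed of basket below 0.01 m/s and value of joint keeper below 0.1 rad); the robot touches nothing.
It fails at once if the robot presses the keeper with its fingers or arm (contact force between any of the fingers, the arm and keeper above 1 N).
It fails at once if another thing on the worktop is shifted by more than 30 mm (distance of any of wax_pot, masking_tape, candle_jar, soap_pump, detergent, thread_0 from where it was at the start of the episode above 0.03 m).
It also fails if it takes over 69 s, if anything falls off the work surface, if the arm or the gripper's body presses on something with over 40 N, if the wrist force passes 120 N, or if a joint passes its speed limit or range.

## Working session

There is one attempt and no reset: what is moved stays moved. The work goes in short steps, each a Python script; the robot and the scene stay as the last script left them, time stands still between calls to the robot, and variables do not carry over. Pictures are saved under pics/ and viewed, at most 13 in all, crops included, and the job is handed in when it is done.

```bash
ls; mkdir -p pics; cat > h.py <<'E'
import numpy as np, cv2, pickle
def K(c):
    h=c["color"].shape[0]; return h/2/np.tan(np.radians(c["vertical_fov"])/2)
def cloud(c):
    f=K(c); z=c["z_map"].astype(float); v,u=np.mgrid[:z.shape[0],:z.shape[1]]
    P=np.stack([(u-c["cx"])/f*z,(v-c["cy"])/f*z,z],-1)
    W=(P-c["t"])@c["R"]
    W[z==0]=np.nan
    return W
def wrist(robot):
    o=robot.get_obs(); c=robot.capture("wrist")
    T=np.eye(4);T[:3,:3]=o["tcp_rot"];T[:3,3]=o["tool_pos"]
    T=np.linalg.inv(T@c["T_tool_cam"]); c["R"]=T[:3,:3]; c["t"]=T[:3,3]; return c
def save(c,n): cv2.imwrite(f"pics/{n}.png",c["color"][...,::-1]); pickle.dump(c,open(f"{n}.pkl","wb"))
def load(n): return pickle.load(open(f"{n}.pkl","rb"))
E
python3 - <<'E'
from bench import robot
from h import *
cs=[]
for n in("scene","top"):
    c=robot.capture(n);save(c,n);print(n,K(c),c["cx"],c["cy"],-c["R"].T@c["t"]);cs.append(c["color"])
print(robot.get_obs()["t"])
E
```

```text
pics
scene 436.4095898494163 309.9110036711418 205.36860802262217 [-0.52532316  0.74953885  0.91527393]
top 396.51660594189764 312.60332649604464 196.9102825861463 [ 0.255528   -0.00274659  1.69667908]
0.1
```

View pics/scene.png

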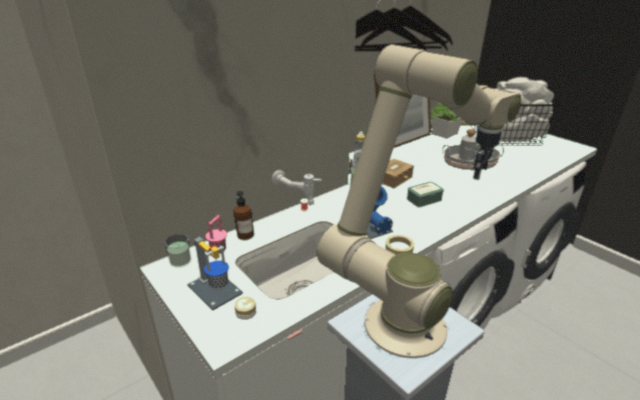

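View pics/top.png

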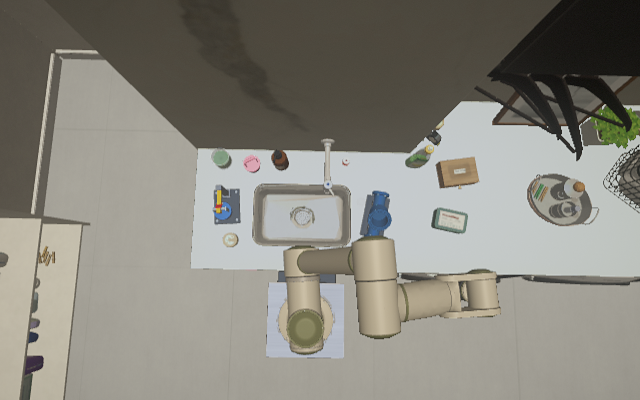

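The scene shows the hook stand with the blue-flanged basket at (215,275), with the pink look-alike behind it at (217,237), and the blue strainer at (378,205), partly behind the arm. In the top view these are at (226,206), (252,162) and (377,213).

Candidates for the basket: blue flange on the yellow hook at scene (216,268) / top (222,210), the pink decoy at (217,237) / (252,162), and the blue strainer pipe at (378,205). By the description it is the first.

```bash
cat >> h.py <<'E'
def mask(c,name):
    h=cv2.cvtColor(c["color"],cv2.COLOR_RGB2HSV); H,S,V=[h[...,i].astype(int) for i in range(3)]
    return {"blue":(H>100)&(H<130)&(S>130)&(V>40),"yellow":(H>18)&(H<32)&(S>150)&(V>110),"red":((H<6)|(H>174))&(S>170)&(V>90),"dark":(V<95)&(S<90)}[name]
E
python3 - <<'E'
from h import *
np.set_printoptions(precision=3,suppress=True)
ims=[]
for n,boxes in(("scene",[(170,210,90,110),(340,160,70,90)]),("top",[(200,170,60,80),(350,170,60,90)])):
    c=load(n);W=cloud(c)
    for b in boxes:
        x,y,w,h=b
        ims.append(cv2.resize(c["color"][y:y+h,x:x+w],(390,290),interpolation=cv2.INTER_CUBIC))
        for k in("blue","yellow","red","dark"):
            m=np.zeros((400,640),bool);m[y:y+h,x:x+w]=mask(c,k)[y:y+h,x:x+w]
            p=W[m&np.isfinite(W[...,0])]
            if len(p)>4: print(n,b,k,len(p),np.median(p,0),np.percentile(p,3,axis=0),np.percentile(p,97,axis=0))
cv2.imwrite("pics/crop1.png",np.vstack([np.hstack(ims[:2]),np.hstack(ims[2:])])[...,::-1])
E
```

```text
scene (170, 210, 90, 110) blue 251 [0.43  0.346 0.106] [0.402 0.321 0.102] [0.462 0.377 0.109]
scene (170, 210, 90, 110) yellow 99 [0.442 0.35  0.161] [0.417 0.341 0.155] [0.507 0.359 0.181]
scene (170, 210, 90, 110) dark 1761 [0.719 0.314 0.08 ] [0.407 0.1   0.011] [0.726 0.374 0.153]
scene (340, 160, 70, 90) blue 268 [ 0.373 -0.269  0.069] [ 0.334 -0.316  0.031] [ 0.413 -0.238  0.147]
scene (340, 160, 70, 90) dark 560 [ 0.376 -0.254  0.102] [ 0.198 -0.536  0.009] [0.785 0.031 0.36 ]
top (200, 170, 60, 80) blue 121 [0.42  0.335 0.106] [0.401 0.312 0.099] [0.462 0.367 0.112]
top (200, 170, 60, 80) yellow 73 [0.466 0.347 0.163] [0.417 0.339 0.153] [0.501 0.355 0.183]
top (200, 170, 60, 80) red 12 [0.44  0.343 0.178] [0.435 0.336 0.165] [0.448 0.35  0.186]
top (200, 170, 60, 80) dark 78 [0.508 0.34  0.059] [0.398 0.292 0.005] [0.523 0.366 0.157]
top (350, 170, 60, 90) blue 180 [ 0.436 -0.292  0.073] [ 0.353 -0.324  0.063] [ 0.524 -0.245  0.169]
top (350, 170, 60, 90) dark 131 [ 0.312 -0.185  0.635] [ 0.275 -0.314 -0.014] [ 0.512 -0.122  0.67 ]
```

View pics/crop1.png

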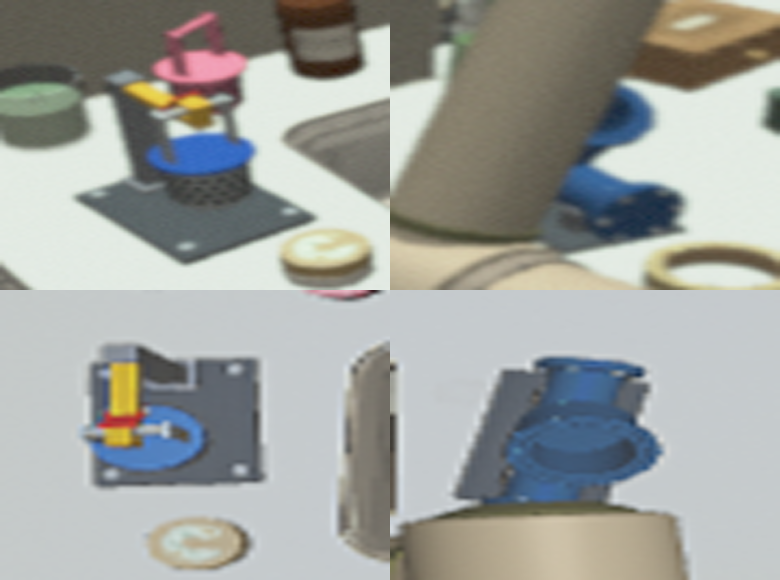

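Crops confirm that the blue-flanged basket hangs on the yellow hook, saddle near (0.433, 0.348, 0.165). The pot mouth is near (0.36, -0.29, 0.16) and leans towards the robot. Next I check IK and then look from the wrist camera.

```bash
cat >> h.py <<'E'
DN={s:np.array([[s,0,0],[0,-s,0],[0,0,-1.]]) for s in(1,-1)}
E
python3 - <<'E'
from bench import robot
from h import *
np.set_printoptions(precision=3,suppress=True)
o=robot.get_obs();print(o["tcp_rot"],robot.capture("wrist")["T_tool_cam"])
from scipy.spatial.transform import Rotation as Ro
T=Ro.from_euler("y",-0.56).as_matrix() 
for s in(1,-1):
    print(s,"hook",robot.inverse_kinematics([.38,.348,.36],DN[s]),robot.inverse_kinematics([.433,.348,.126],DN[s]))
    for p in([.36,-.29,.17],[.32,-.29,.24]): print("pot",(T@DN[s])[:,2],robot.inverse_kinematics(p,T@DN[s]))
    print("look",robot.inverse_kinematics([.30,-.27,.38],DN[s]))
E
```

```text
[[ 0.956  0.292 -0.   ]
 [ 0.292 -0.956  0.001]
 [ 0.    -0.001 -1.   ]] [[-0.    -0.946 -0.324  0.083]
 [ 1.    -0.    -0.    -0.   ]
 [ 0.    -0.324  0.946 -0.143]
 [ 0.     0.     0.     1.   ]]
1 hook [ 0.511  0.259  1.113 -0.     1.769  2.082] [ 0.464  0.488  1.447 -0.     1.207  2.035]
pot [ 0.531  0.    -0.847] [-1.242  0.187  1.928  0.669  0.945 -0.05 ]
pot [ 0.531  0.    -0.847] [-1.357  0.041  1.851  0.594  1.187  0.003]
look [-1.028  0.04   1.325 -0.     1.776  0.543]
-1 hook [ 0.511  0.259  1.113 -0.     1.769 -1.059] [ 0.464  0.488  1.447 -0.     1.207 -1.107]
pot [ 0.531  0.    -0.847] None
pot [ 0.531  0.    -0.847] None
look [-1.028  0.04   1.325 -0.     1.776 -2.599]
```

```bash
python3 - <<'E'
from bench import robot
from h import *
np.set_printoptions(precision=3,suppress=True)
from scipy.spatial.transform import Rotation as Ro
Rt=Ro.from_euler("y",-0.56).as_matrix()@DN[1]
robot.move_l([.161,-.50,.36])
for i,p in enumerate(([.26,-.33,.34],[.26,-.25,.36])):
    robot.reach(p,Rt); c=wrist(robot); save(c,f"pot{i}")
    m=mask(c,"blue"); W=cloud(c); print(m.sum(),np.nanmedian(W[m],0))
print(robot.get_obs()["t"])
E
```

```text
4890 [ 0.418 -0.284  0.097]
4336 [ 0.417 -0.285  0.096]
2.4917
```

View pics/pot0.png

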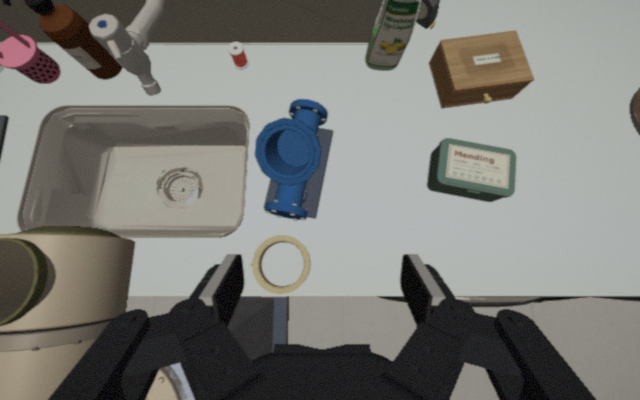

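The wrist view shows the pot mouth near (290,150), with the pipe running from (288,210) to (308,112). I'll fit the rim plane from the depth map.

```bash
python3 - <<'E'
from h import *
np.set_printoptions(precision=4,suppress=True)
rng=np.random.default_rng(0)
def ransac(P,tol=.002):
    best=None
    for _ in range(1500):
        a,b,c=P[rng.choice(len(P),3,False)];n=np.cross(b-a,c-a)
        if np.linalg.norm(n)<1e-5: continue
        n/=np.linalg.norm(n); 
        if n[2]<.7: continue
        i=np.abs((P-a)@n)<tol
        if best is None or i.sum()>best.sum(): best=i
    Q=P[best];m=Q.mean(0);n=np.linalg.svd(Q-m)[2][2];return Q,m,n*np.sign(n[2])
for s in("pot0","pot1","scene","top"):
    c=load(s);W=cloud(c);m=mask(c,"blue")&(W[...,1]<-.1)&np.isfinite(W[...,0])
    P=W[m];print(s,len(P),P.min(0),P.max(0))
    U=P[P[:,2]>.11]
    if len(U)>60:
        Q,mm,n=ransac(U)
        e=np.cross(n,[0,1,0]);e/=np.linalg.norm(e);f=np.cross(n,e)
        xy=np.stack([(Q-mm)@e,(Q-mm)@f],1).astype(np.float32)
        (cx,cy),r=cv2.minEnclosingCircle(xy)
        print("  plane",len(Q),n,"tilt",np.arccos(n[2]),"az",np.degrees(np.arctan2(n[1],n[0])),"ctr",mm+cx*e+cy*f,"r",r)
    L=P[(P[:,2]<.075)]
    d=np.linalg.svd((L-L.mean(0))[:,:2])[2][0]; print("  low axis",np.degrees(np.arctan2(d[1],d[0])),L.mean(0))
c=load("pot0");cv2.imwrite("pics/crop2.png",cv2.resize(c["color"][80:240,200:400],(800,640)[:1]+(600,),interpolation=cv2.INTER_CUBIC)[...,::-1])
E
```

```text
pot0 4845 [ 0.3297 -0.3365  0.0089] [ 0.5313 -0.238   0.173 ]
  plane 1690 [-0.5229  0.1007  0.8464] tilt 0.5615778446467599 az 169.0994640748454 ctr [ 0.4037 -0.284   0.1478] r 0.04655732959508896
  low axis 168.95892452881114 [ 0.4211 -0.291   0.0656]
pot1 4301 [ 0.3298 -0.3355  0.0335] [ 0.5312 -0.2373  0.1729]
  plane 1515 [-0.5222  0.0997  0.847 ] tilt 0.5604727040858507 az 169.1944431635741 ctr [ 0.4046 -0.2806  0.148 ] r 0.047174323350191116
  low axis 168.92839176663284 [ 0.4163 -0.2845  0.0659]
scene 268 [ 0.3279 -0.3209  0.0206] [ 0.4231 -0.2318  0.1533]
  plane 33 [-0.5265  0.0796  0.8464] tilt 0.5615393965565684 az 171.40678606666944 ctr [ 0.3896 -0.2881  0.139 ] r 0.0400901734828949
  low axis 172.25586057239212 [ 0.3578 -0.2611  0.0572]
top 180 [ 0.3509 -0.3341  0.0585] [ 0.5255 -0.2399  0.1775]
  low axis 168.06103548099486 [ 0.4464 -0.2914  0.0687]
```

View pics/crop2.png

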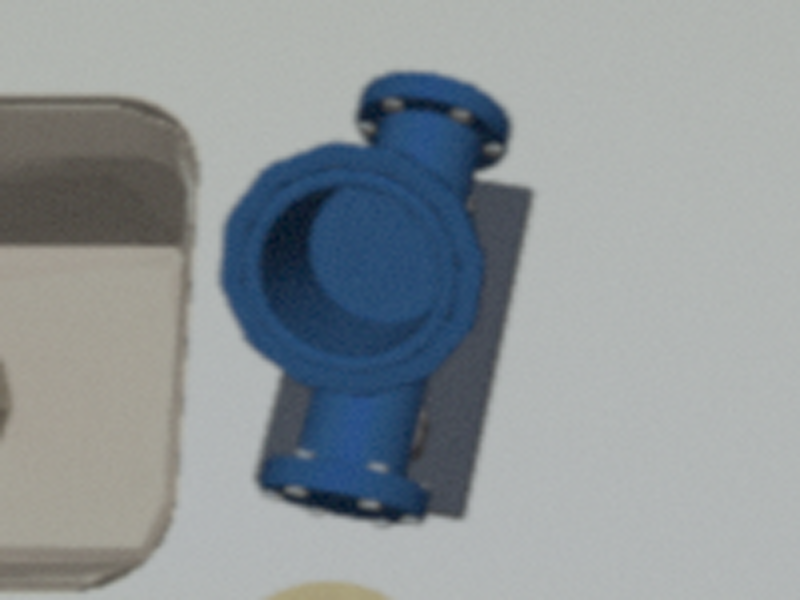

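The crop shows the mouth facing the robot-left side. The depth fit gives a tilt of 0.561 rad (expected 0.56), rim z 0.148 and azimuth 169°, with the pipe axis agreeing. Next is a close look at the hook.

```bash
cat >> h.py <<'E'
from scipy.optimize import least_squares
def circ(P,n,r):
    """centre of a disc of known radius r from points in its plane (hull fit)"""
    n=np.array(n)/np.linalg.norm(n);m=P.mean(0);e=np.cross(n,[0,1,0]);e/=np.linalg.norm(e);f=np.cross(n,e)
    xy=np.stack([(P-m)@e,(P-m)@f],1).astype(np.float32);h=cv2.convexHull(xy)[:,0]
    s=least_squares(lambda p:np.hypot(*(h-p).T)-r,[0,0],loss="soft_l1",f_scale=.001)
    return m+s.x[0]*e+s.x[1]*f, np.abs(s.fun).mean()
E
python3 - <<'E'
from bench import robot
from h import *
np.set_printoptions(precision=4,suppress=True)
n=np.array([-.5225,.100,.8467])
for s in("pot0","pot1"):
    c=load(s);W=cloud(c);m=mask(c,"blue")&np.isfinite(W[...,0]);P=W[m]
    Q=P[np.abs((P-[.404,-.282,.148])@n)<.002];Q=Q[np.linalg.norm(Q-[.404,-.282,.148],axis=1)<.055];print(s,circ(Q,n,.046),circ(Q,n,.045))
robot.reach([.39,.348,.36],DN[1])
for i,p in enumerate(([.36,.32,.33],[.36,.375,.33])):
    robot.reach(p,DN[1]);c=wrist(robot);save(c,f"hook{i}");W=cloud(c)
    near=np.isfinite(W[...,0])&(np.linalg.norm(W[...,:2]-[.45,.35],axis=-1)<.12)
    B=W[mask(c,"blue")&near];print("blue",len(B),np.median(B,0));B=B[np.abs(B[:,2]-.106)<.006];print(circ(B,[0,0,1],.036))
    Y=W[mask(c,"yellow")&near];
    A=Y[(Y[:,2]>.155)&(Y[:,2]<.166)];d=np.linalg.svd((A-A.mean(0))[:,:2])[2][0];d*=np.sign(d[0])
    print("yellow",len(Y),len(A),np.median(A,0),"yaw",np.degrees(np.arctan2(d[1],d[0])),Y.min(0),Y.max(0))
    t=Y[Y[:,2]>.172];print("tip",len(t),t.min(0),t.max(0)) if len(t) else 0
    r=W[mask(c,"red")&near];print("red",len(r),r.min(0),r.max(0))
print(robot.get_obs()["t"])
c=load("hook0");cv2.imwrite("pics/hookv.png",np.vstack([load(f"hook{i}")["color"][40:300,120:520] for i in(0,1)])[...,::-1])
E
```

```text
pot0 (array([ 0.404 , -0.2832,  0.1479]), np.float64(0.0007187321542437945)) (array([ 0.4041, -0.2832,  0.148 ]), np.float64(0.0005302001009706715))
pot1 (array([ 0.4044, -0.2815,  0.148 ]), np.float64(0.0009895119604288976)) (array([ 0.4044, -0.282 ,  0.1481]), np.float64(0.0009562375046331766))
blue 1145 [0.4249 0.3317 0.1064]
(array([0.4353, 0.3447, 0.1064]), np.float64(0.0007454447888603297))
yellow 1115 872 [0.4828 0.3486 0.1604] yaw 4.009465381890907 [0.4195 0.3367 0.0508] [0.5092 0.3582 0.1811]
tip 230 [0.4195 0.3367 0.1745] [0.4354 0.3518 0.1811]
red 329 [0.4364 0.3359 0.1603] [0.457  0.3571 0.1847]
blue 1106 [0.4258 0.357  0.1063]
(array([0.4354, 0.3442, 0.1063]), np.float64(0.0007873502431788857))
yellow 1113 876 [0.4827 0.3491 0.1604] yaw 4.562131149878557 [0.4194 0.3381 0.1565] [0.509  0.3586 0.1816]
tip 237 [0.4194 0.3381 0.177 ] [0.4353 0.3528 0.1816]
red 335 [0.4363 0.336  0.1592] [0.4579 0.3575 0.1845]
5.5333
```

View pics/hookv.png

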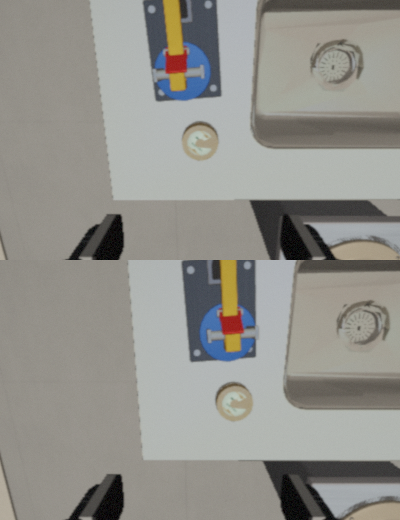

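Measured: basket centre (0.435, 0.3445), flange top z 0.106 (expected 0.106), hook yaw about 4.3°. The tip and keeper edges are consistent with the saddle. Now the grasp and press.

```bash
python3 - <<'E'
from bench import robot
from h import *
from scipy.spatial.transform import Rotation as Ro
np.set_printoptions(precision=4,suppress=True)
R=Ro.from_euler("z",4.3,degrees=True).as_matrix()@DN[1]
p=np.array([.4353,.3447,.124]);hx=R[:,0]
robot.reach(p+[0,0,.15],R)
print(robot.move_l(p,max_speed=.12,f_stop=15))
robot.set_gripper(0.03,70)
o=robot.get_obs();print(o["gripper_width"],o["gripper_force"],o["contact_force"],o["tool_pos"])
robot.move_l(p+.0145*hx,max_speed=.03);robot.dwell(.3)
o=robot.get_obs();print(o["contact_force"],o["tool_pos"],o["t"])
c=wrist(robot);save(c,"press");W=cloud(c);near=np.isfinite(W[...,0])&(np.linalg.norm(W[...,:2]-[.45,.35],axis=-1)<.12)
r=W[mask(c,"red")&near];print("red",len(r),r.min(0),r.max(0))
E
```

```text
False
0.05336924511347475 72.64350056648254 [-1.2001  1.1527  4.977 ] [0.4356 0.3449 0.1246]
[-10.7503  -0.5155  10.2318] [0.4479 0.3458 0.1245] 8.7417
red 3440 [0.4466 0.3356 0.1501] [0.4625 0.358  0.1988]
```

View pics/press.png

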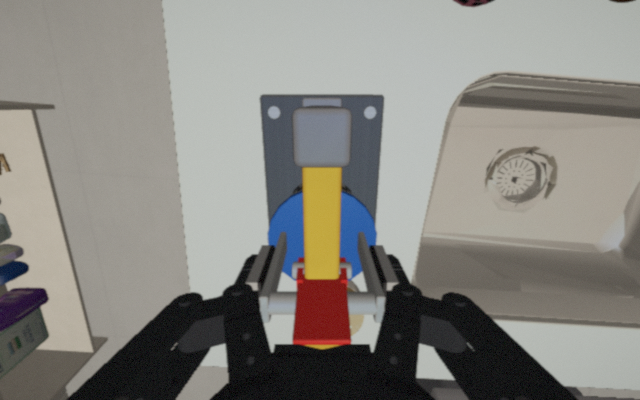

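The view shows the bar (row 300) pressing the red keeper back, with the tip's yellow edge just visible at (320,345). Before lifting I'll check the basket's tilt in the grip and the depth moved.

```bash
cat >> h.py <<'E'
def flange(c,ctr,rad=.06):
    W=cloud(c);m=mask(c,"blue")&np.isfinite(W[...,0])
    P=W[m];P=P[np.linalg.norm(P-ctr,axis=1)<rad]
    for _ in range(6):
        mm=np.median(P,0);n=np.linalg.svd(P-P.mean(0),full_matrices=False)[2][2];d=(P-P.mean(0))@n;P=P[np.abs(d)<max(.0015,2*d.std())] 
    n*=np.sign(n[2]);return (*circ(P,n,.036),n,len(P))
E
python3 - <<'E'
from bench import robot
from h import *
from scipy.spatial.transform import Rotation as Ro
np.set_printoptions(precision=4,suppress=True)
R=Ro.from_euler("z",4.3,degrees=True).as_matrix()@DN[1];hx=R[:,0]
print("before",flange(load("press"),[.448,.346,.106]))
p=np.array([.4353,.3447,.124])
robot.move_l(p+.017*hx,max_speed=.02);robot.dwell(.3)
o=robot.get_obs();print(o["contact_force"],o["torque"],o["tool_pos"],o["t"])
c=wrist(robot);print("after",flange(c,[.45,.346,.106]))
W=cloud(c);m=np.isfinite(W[...,0])&mask(c,"red")&(np.linalg.norm(W[...,:2]-[.45,.35],axis=-1)<.12)
e=W[m&(W[...,2]>.17)];e=e[np.argsort(e[:,2])];print(len(e),[e[int(len(e)*q)] for q in(.05,.5,.95)])
E
```

```text
before (array([0.4471, 0.3464, 0.1062]), np.float64(0.0007337400409616637), array([ 0.0048, -0.0006,  1.    ]), 3286)
[-12.3559  -1.3438  11.576 ] [-0.1846  1.654   0.0048] [0.45   0.346  0.1245] 9.3667
after (array([0.4493, 0.3465, 0.1062]), np.float64(0.0007236832529598929), array([ 0.0031, -0.001 ,  1.    ]), 3379)
2288 [array([0.4562, 0.3563, 0.1714]), array([0.455 , 0.3558, 0.182 ]), array([0.4549, 0.3397, 0.1894])]
```

The basket moved 14 mm and stayed level, so I'll lift and draw it off.

```bash
python3 - <<'E'
from bench import robot
from h import *
from scipy.spatial.transform import Rotation as Ro
np.set_printoptions(precision=4,suppress=True)
R=Ro.from_euler("z",4.3,degrees=True).as_matrix()@DN[1];hx=R[:,0]
p=np.array([.4353,.3447,.124])
def st(s):
    o=robot.get_obs();print(s,o["contact_force"],o["tool_pos"],o["gripper_width"],o["t"])
robot.move_l(p+.016*hx+[0,0,.031],max_speed=.05);robot.dwell(.2);st("up")
print(robot.move_l(p-.09*hx+[0,0,.031],max_speed=.08,f_stop=20));st("off")
robot.dwell(.2)
c=wrist(robot);save(c,"off");print(flange(c,p-.09*hx+[0,0,.015]))
W=cloud(c);m=np.isfinite(W[...,0])&mask(c,"red")&(np.linalg.norm(W[...,:2]-[.45,.35],axis=-1)<.12)
e=W[m];print(len(e),np.percentile(e,[2,50,98],axis=0))
E
```

```text
up [-0.0324  0.4956 -1.7361] [0.4513 0.3458 0.1548] 0.05348692794778737 10.3833
False
off [ 0.2926 -0.4442 -2.4   ] [0.346  0.338  0.1549] 0.05354832516878257 11.8583
(array([0.3453, 0.3385, 0.1366]), np.float64(0.0008833752140317091), array([ 0.0013, -0.0002,  1.    ]), 7358)
2194 [[0.436  0.3358 0.1596]
 [0.4439 0.3459 0.1748]
 [0.4563 0.3567 0.1841]]
```

View pics/off.png

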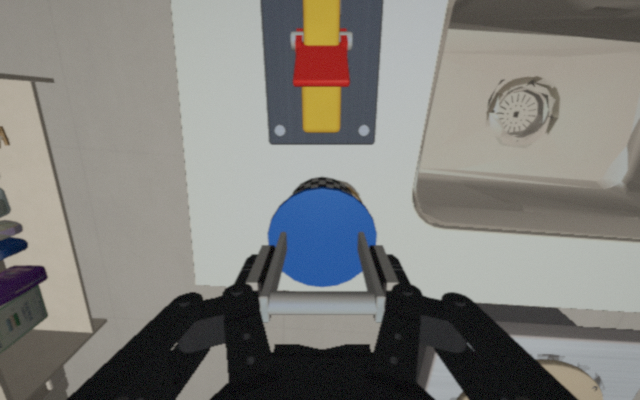

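The basket is off and the red keeper at (322,65) is shut again, with its edge back at x = 0.436. In the tool frame the basket origin is 24.3 mm along z, centred and square. Now I carry it to a pre-pose above the pot and look.

```bash
cat >> h.py <<'E'
from scipy.spatial.transform import Rotation as Ro
RP=Ro.from_euler("z",-10.9,degrees=True).as_matrix()@Ro.from_euler("y",-.5605).as_matrix()@DN[1]
N=-RP[:,2]; M=np.array([.4042,-.2826,.148])
E
python3 - <<'E'
from bench import robot
from h import *
np.set_printoptions(precision=4,suppress=True)
robot.move_l([.346,.338,.42],max_speed=.2)
robot.reach([.30,-.22,.42],RP)
robot.reach(M+N*(.0243+.085),RP);robot.dwell(.3)
c=wrist(robot);save(c,"pre");o=robot.get_obs();print(N,o["tool_pos"],o["tcp_rot"][:,2],o["gripper_width"],o["t"])
P0=o["tool_pos"]+o["tcp_rot"][:,2]*.0183
ctr,e,n,k=flange(c,P0,.045);print("flange",ctr,ctr-P0,e,n,k,"off (x,y tool)",(ctr-P0)@o["tcp_rot"])
W=cloud(c);P=W[mask(c,"blue")&np.isfinite(W[...,0])];Q=P[(np.abs((P-M)@N)<.003)&(np.linalg.norm(P-M,axis=1)<.055)]
print(len(Q),((Q-M)@N).mean(),circ(Q,N,.0455))
E
```

```text
[-0.522   0.1005  0.847 ] [ 0.3471 -0.2718  0.2412] [ 0.5224 -0.1017 -0.8466] 0.052864293892861056 16.8333
flange [ 0.3567 -0.2735  0.2261] [-0.      0.0001  0.0004] 0.0009186497814756017 [-0.5206  0.1     0.8479] 7330 off (x,y tool) [ 0.0002 -0.0001 -0.0003]
2082 -0.00013135454197935194 (array([ 0.405 , -0.2822,  0.1483]), np.float64(0.0004615679158177046))
```

View pics/pre.png

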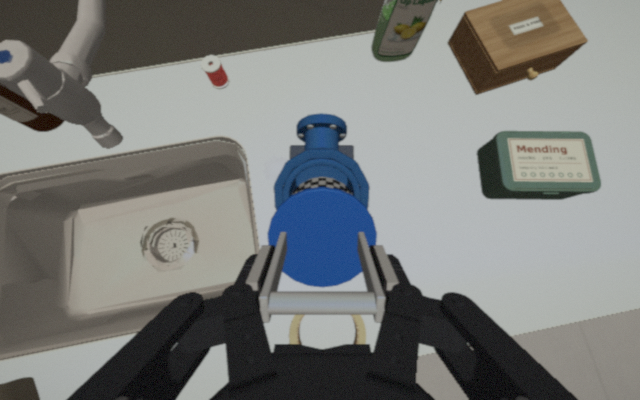

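The picture shows the basket's foot over the bore, (322,185) inside the collar at (322,180). Flange and pot agree to under 1 mm and 0.2°, so I insert it along the bore.

```bash
python3 - <<'E'
from bench import robot
from h import *
np.set_printoptions(precision=4,suppress=True)
M2=np.array([.4046,-.2824,.148])
def st(s):
    o=robot.get_obs();d=o["tool_pos"]+o["tcp_rot"][:,2]*.0243-M2
    print(s,"along",d@N,"lat",d@RP[:,0],d@RP[:,1],"F",o["contact_force"]@RP,o["t"])
robot.move_l(M2+N*(.0243+.065),max_speed=.1);st("pre")
hit=robot.move_l(M2+N*(.0243+.01),max_speed=.04,f_stop=15);print(hit);st("in")
if not hit:
    hit=robot.move_l(M2+N*(.0243-.002),max_speed=.015,f_stop=12);print(hit);robot.dwell(.3);st("home")
c=wrist(robot);save(c,"home");print(flange(c,M2+.006*N,.045))
E
```

```text
pre along 0.064966040595613 lat -6.771737058754862e-05 -0.00023091539016771665 F [-1.0563 -0.3457  0.8017] 17.1833
False
in along 0.010169392180822925 lat 9.337652253378365e-05 8.5245447344753e-05 F [ 0.0583 -0.4762  1.4016] 18.7083
True
home along 0.0006573354706028039 lat -7.781277669809816e-05 -2.9765768311745778e-05 F [ 0.6346 -1.0493 -6.7521] 19.6333
(array([ 0.4093, -0.2834,  0.1575]), np.float64(0.003823149311919546), array([-0.4599,  0.0703,  0.8852]), 9461)
```

View pics/home.png

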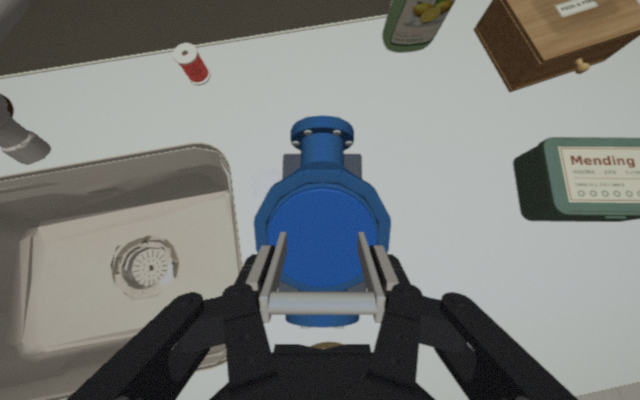

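The flange sits concentric on the collar, and contact came 0.7 mm from nominal. I'll release, back out and check.

```bash
python3 - <<'E'
from bench import robot
from h import *
np.set_printoptions(precision=4,suppress=True)
M2=np.array([.4046,-.2824,.148])
robot.set_gripper(.085);robot.dwell(.2)
o=robot.get_obs();print(o["gripper_width"],o["contact_force"])
robot.move_l(o["tool_pos"]+N*.15,max_speed=.12);robot.dwell(.5)
c=wrist(robot);save(c,"end");W=cloud(c)
P=W[mask(c,"blue")&np.isfinite(W[...,0])];d=(P-M2)@N;r=np.linalg.norm(P-M2-d[:,None]*N,axis=1)
F=P[(r<.033)&(np.abs(d-.006)<.006)];n=np.linalg.svd(F-F.mean(0),full_matrices=False)[2][2];n*=np.sign(n[2])
print("top height",np.median((F-M2)@N),"angle",np.arccos(n@N),len(F))
Q=P[(np.abs(d-.006)<.002)&(r<.042)];ct,e=circ(Q,N,.036);print("centre off",(ct-M2)@RP,e)
print(robot.get_obs()["t"])
E
```

```text
0.08511439347018063 [-0.9252 -0.2116  0.1908]
top height 0.006888922879073506 angle 0.0027793107532626243 1811
centre off [-0.0021 -0.0008 -0.0068] 0.0004903174021885675
22.2583
```

View pics/end.png

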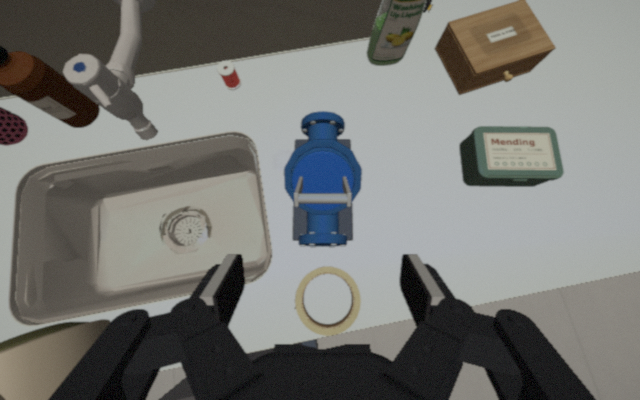

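The basket sits flush: flange top is 6.9 mm above the rim (6 expected), angle 0.003 rad and about 2 mm off centre. The gripper is clear, so I hand in.

```bash
python3 -c "
from bench import robot
print(robot.job_done())"
```

```text
the job is handed in; nothing more can be done
None
```

The basket is off the hook with the keeper shut again, it sits flush in the strainer's pot and has been let go, and I handed the job in at about 22 s of the 69 s allowed; no verdict came back.

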